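# Settle the rocking specimen stand on its flat foot

### The arm

A 6-joint arm with a two-finger parallel gripper is mounted at the origin on a cart in front of the work surface, level with it; the furniture and walls round the work are solid. World frame = base frame: x ahead of the robot, y to its left, z up, the work surface at z = 0. Lengths are in m, angles in rad, forces in N, time in s.
With the tool pointing down it reaches from about 0.375 to 0.975 m from the base axis. Payload 3.8 kg.
Tool frame: the origin (TCP) lies at the very end of the fingers, on their centre line; the grasp point (between the pads) lies 19 mm behind it; y points along the fingers, x is the direction in which the jaws open and shut, and the axes are right-handed (so a half turn about y gives the same grasp; the last joint's range is limited). The gripper opens to 85 mm and grips with 20 to 120 N. Pads are 22 mm wide; open, the fingers measure 114 mm over their backs; the gripper's body (76 mm by 85 mm) begins 54 mm behind the grasp point. The pads swing forward as they close: fully open they stand 13 mm farther back than shut.
Start: joints at [-1.309, 0.264, 1.604, -0, 1.274, -0.037], TCP at [0.199, -0.645, 0.231] pointing down, gripper open.
Joint ranges: [-2.63, 2.63], [-0.94, 2.18], [0.31, 2.57], [-1.31, 4.45], [0, 2.66], [-2.55, 2.55]. Speed limits (rad/s): [2.57, 2.57, 3.14, 3.14, 3.14, 3.14].

### API

Orientations are given as a rotation vector (axis times angle).
In Python, from workcell import bot, cams gives the robot as it stands.
- The arm moves only by the tool play_rows, never from a script. Its argument "motion" is a list of rows, each a list of 2 entries, a list of its own where there are three numbers: the shift along the world's x, y, z normalised to -1 to 1, where 1 is 400 mm, then the turn, a rotation vector about the world's x, y, z normalised to -1 to 1, where 1 is pi/4 rad. In form: [[[tx, ty, tz], [ax, ay, az]], ...]. A call has 1 to 10 rows; each row is the pose to reach, as a shift and turn from the pose commanded when the call began; what a row does not reach only later rows make up. A row lasts 1/8 s, in which the tool goes at most 62.5 mm and 10.7 degrees, less where a joint would pass 70% of its speed; a pose out of reach is approached as far as the arm can. A call with a number of a shift or a turn outside -1 to 1 is refused whole. A call with a gripper value outside its range is refused whole. "gripper" is the closure, from 0 (fully open) to 1 (shut), set as the call begins (left out, the last holds). The fingers move at their own pace and stop on an object; "squeeze" is the grip in N (left out, the last holds). Time passes only in rows, so rows that repeat a pose let the fingers close. It gives the time, the measured TCP pose, the force and the opening at its end, in the units of the state.
- bot.read_state(): the state, without advancing time (a new reading comes with each control period).
- cams.read_camera(name): name is "scene" or "top" or "wrist"; returns (picture, depth): 400x640x3 uint8, red, green, blue; 400x640 float32, m along the optical axis (not along the pixel's ray), 0 where there is no reading.
- cams.calibration(name): a dict with "mtx" (3x3 intrinsics, pixels), "k1" (the pictures are not rectified: a ray, as slopes to the right and down, at radius r is drawn at 1 + k1 r^2 times it, then the intrinsics apply), "R" (3x3) and "t" (3): a world point X has camera coordinates R X + t; the wrist camera has in their place "tool_from_camera" (4x4, takes a point from camera to tool coordinates, whose origin is the TCP and whose axes are the tool frame's). Camera axes: x right, y down, z forward; pixel columns grow to the right and rows downward; lengths in m; the calibration is good to about 2 mm. A picture is of the moment at which its call begins: read the wrist's pose just before it. calibration takes no time and is no camera call.
- bot.finish_job(): hands the job in, once; it reports no verdict.
Trained networks look in the newest picture that a camera, given by its name, has taken for a name from the list of things; names that differ only in an ending like _2 or _b are one class to them, and where a whole thing is asked for, a point or a joint stands for the part that bears it (a point fixed in the world has none). Each returns a list of dicts, best first, with "conf" (0 to 1); they miss things now and then, are a little off and sometimes report something else, mostly with a low value. They report only what shows in the picture. A call takes as long as a camera call. They do not tell look-alikes from the thing itself.
- cams.recognise(camera, label): "xyz" ([x, y, z] in m, in the coordinates of the camera as it stood for that picture, good to about 4 mm: the middle of the surface that is visible of it).
- cams.regions_of(camera, label): "mask" (400x640 bool, what is visible of it).
- cams.mark_of(camera, label): "xyz" ([x, y, z] in m, in the coordinates of the camera as it stood for that picture, good to about 4 mm: a listed point, or the origin of a listed thing).
The state is a dict: "time": time; "q": joint angles; "joint_vel": joint speeds; "joint_torque": joint torques, N m; "tool_pos": TCP position; "tcp_rot": TCP orientation; "wrist_force": force on the tool from outside, world axes, zero at the start; "torque": the same for the moment, N m; "width": opening from 0.0 (shut) to 1.0 (fully open).
Only numpy, scipy, OpenCV 4.12 (cv2) and the standard library are available. Lean on these libraries where they do the work, as an engineer would, in place of code of your own. Each camera call takes 0.05 s, during which the arm holds its last target.

### The job

One of the two half-round specimen stands on the steel plate has been left lying on its round back, where it rocks. Stop its rocking and settle it on its flat foot, tipping it over by its lug towards the side the foot faces, so that it stands steady on the plate. Do not knock it over hard, and leave the stand that is already on its foot alone.

Things in the scene. Friction and masses are not known exactly. Their poses are not given: they have to be found in the camera images.
- rocking_stand: The stand to settle: aluminium half-round block 56 mm long (y), 0.27 to 0.46 kg, one steel lug. Origin: middle of its flat foot (38 x 56 mm, plane z=0); z up once settled, x to the round back: radius 38 mm about the y-line through (0,0,32.9) mm. Starts lug up on its back, turned 52 +- 6 deg about +y, rocking; foot low on its -x side, the side facing the robot within 30 deg.
- rocking_lug (a point): On the rocking stand: the middle of the lug's end. The lug is a 16 (y) x 20 mm bar, 36 mm long, from the middle of the block's flat face; it starts near upright and, once settled, leans 45 deg towards -x, its end at (-25.5, 0, 58.4) mm in the stand's frame. Moving it over to -x rolls the stand on its back, then over the foot's edge; 20 deg short of settled it drops by itself.
- standing_stand: The second, identical stand, same frame, already on its foot on the same plate, lug leaning towards the robot. To be left alone. The two stand side by side, about 130 mm apart; which one is on the left varies. A small brass weight stands on the plate behind the gap between them.
- setting_plate: Flat steel plate fixed on the worktop, 170 mm (x) by 270 mm (y) and 6 mm thick, turned up to 12 degrees; origin at the middle of its underside, z up, so its top is at z = 6 mm.
Not all that is in view belongs to the job. Leave any orange look-alike of the rocking_stand alone.

How it is judged:
By the outcome, as a careful person would: the job done as asked, in the order asked, and still so for the second after the job is handed in, with the robot touching nothing.
It also fails if it takes over 35 s, if anything falls off the work surface, if the arm or the gripper's body presses on something with over 40 N, if the wrist force passes 120 N, or if a joint passes its speed limit or range.

## Working session

There is one attempt and no reset: what is moved stays moved. The work goes in short steps, Python scripts to look and compute and a tool call to move; the robot and the scene stay as the last step left them, time stands still between calls to the robot, and variables do not carry over. Pictures are saved under pics/ and viewed, and the job is handed in when it is done.

Besides the shell and the picture viewer there is one more tool, called by a JSON object that holds its "op" and its "data". play_rows: Moves the arm, as the interface text tells. Its arguments: {"type":"object","properties":{"motion":{"type":"array","items":{"type":"array"}},"gripper":{"type":"number"},"squeeze":{"type":"number"}},"required":["motion"]}

```bash
mkdir -p pics; ls
cat > h.py <<'E'
import numpy as np, cv2
from workcell import bot, cams
from scipy.spatial.transform import Rotation as Rn
def toworld(cam,p,st=None):
    c=cams.calibration(cam); p=np.array(p,float)
    if cam=='wrist':
        st=st or bot.read_state(); T=np.array(c['tool_from_camera'])
        pt=(T[:3,:3]@p.T).T+T[:3,3]
        return (Rn.from_rotvec(st['tcp_rot']).as_matrix()@pt.T).T+np.array(st['tool_pos'])
    return (np.array(c['R']).T@(p-np.array(c['t'])).T).T
def unproj(cam,u,v,d):
    c=cams.calibration(cam);K=np.array(c['mtx']);k=c['k1']
    xd=(np.asarray(u)-K[0,2])/K[0,0];yd=(np.asarray(v)-K[1,2])/K[1,1]
    rd=np.hypot(xd,yd);r=rd.copy() if hasattr(rd,'copy') else rd
    for _ in range(20): r=rd/(1+k*r*r)
    s=1/(1+k*r*r)
    return np.stack([xd*s*d,yd*s*d,d*np.ones_like(xd)],-1)
E
python3 - <<'E'
from h import *
for c in ['scene','top']:
    im,d=cams.read_camera(c); cv2.imwrite(f'pics/{c}0.png',im[:,:,::-1]); np.save(f'{c}0.npy',d)
    for l in ['rocking_stand','standing_stand','rocking_lug','setting_plate']:
        for r in cams.mark_of(c,l): print(c,l,'mark',round(r['conf'],2),toworld(c,r['xyz']).round(4))
s=bot.read_state();print(s)
E
```

```text
pics
scene rocking_stand mark 0.89 [0.3684 0.0443 0.0317]
scene rocking_stand mark 0.72 [ 0.5659 -0.1542  0.0268]
scene rocking_stand mark 0.67 [ 0.5444 -0.0297  0.0231]
scene standing_stand mark 0.76 [0.5646 0.0964 0.0009]
scene rocking_lug mark 0.97 [0.4102 0.0951 0.0304]
scene rocking_lug mark 0.8 [ 0.6123 -0.2     0.0246]
scene rocking_lug mark 0.7 [ 0.582  -0.0372  0.0768]
scene rocking_lug mark 0.17 [ 0.5456 -0.0287  0.0265]
scene setting_plate mark 0.69 [5.733e-01 3.430e-02 4.000e-04]
top rocking_stand mark 0.88 [ 0.5666 -0.1533  0.0311]
top rocking_stand mark 0.83 [ 0.5513 -0.0317  0.0183]
top rocking_stand mark 0.65 [0.5689 0.0364 0.0009]
top rocking_stand mark 0.56 [0.3638 0.0435 0.0251]
top standing_stand mark 0.73 [0.5636 0.1024 0.0059]
top rocking_lug mark 0.89 [ 0.6154 -0.2     0.0258]
top rocking_lug mark 0.69 [0.4082 0.091  0.0241]
top rocking_lug mark 0.67 [ 0.5734 -0.038   0.0801]
top setting_plate mark 0.73 [ 0.5666  0.0354 -0.0015]
{'time': 0.5, 'q': array([-1.30884313e+00,  2.63934767e-01,  1.60401880e+00,  2.68999444e-06,
        1.27370651e+00, -3.69104538e-02]), 'joint_vel': array([-8.95596633e-04, -1.59239435e-03, -4.85860137e-04,  5.58407958e-05,
       -7.99484838e-04, -3.85957728e-04]), 'joint_torque': array([-6.62768107e-04, -5.14407814e+01, -3.67236435e+01, -8.20867240e-05,
        2.53383099e-03, -4.53408319e-06]), 'tool_pos': array([ 0.19873096, -0.64506355,  0.2312461 ]), 'tcp_rot': array([-1.33584131,  0.98631235, -0.98622746]), 'wrist_force': array([ 0.00255285, -0.57277113,  0.5069455 ]), 'torque': array([0.03836437, 0.0274288 , 0.0675275 ]), 'width': 1.0033158017250345}
```

View pics/scene0.png

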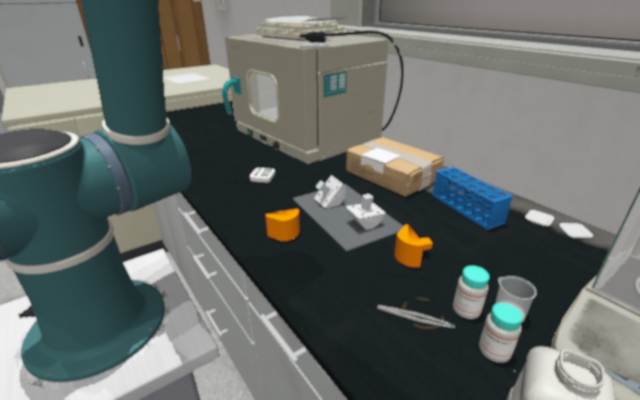

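View pics/top0.png

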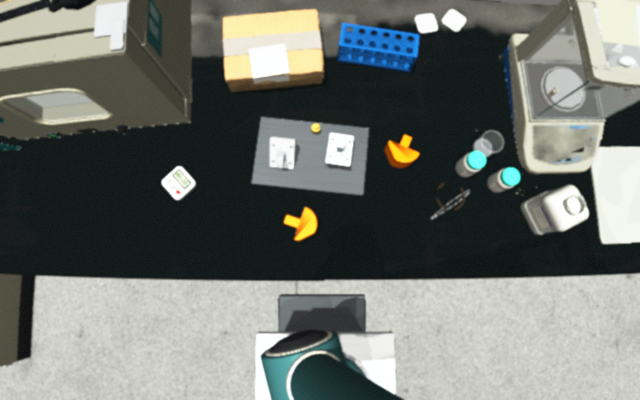

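The scene picture shows two grey stands on the plate. In the top view, the one at about (340,148) has its lug up, so it is the rocking stand (right, y≈-0.035). The one at about (283,152) is the standing stand. The two orange parts at (403,150) and (303,225) are look-alikes, and the brass weight is at (316,127). Next I'll measure the yaw and the rocking.

Run:
```python
from h import *
im,d=cams.read_camera('top')
P=None
vv,uu=np.mgrid[0:400,0:640]
W=toworld('top',unproj('top',uu.ravel().astype(float),vv.ravel().astype(float),d.ravel())).reshape(400,640,3)
print(cams.calibration('top')['mtx'][0])
for l in ['rocking_stand','setting_plate']:
  for r in cams.regions_of('top',l):
    m=r['mask']; p=W[m&(d>0)]; 
    (c,s,a)=cv2.minAreaRect((p[:,:2]*1000).astype(np.float32)); print(l,r['conf'],m.sum(),p.mean(0).round(3),p.max(0).round(3),'rect',np.round(c),np.round(s),round(a,1))
    if l=='rocking_stand' and p[:,2].max()>0.05:
      h=p[p[:,2]>p[:,2].max()-0.012]; print(' high',h.mean(0).round(4),len(h))
c=cv2.resize(im[110:200,240:380],None,fx=5.5,fy=5.5,interpolation=cv2.INTER_CUBIC); cv2.imwrite('pics/crop.png',c[:,:,::-1])
for i in range(6):
    cams.read_camera('top'); print(bot.read_state()['time'],[toworld('top',r['xyz']).round(3) for r in cams.mark_of('top','rocking_lug') if r['xyz'] is not None][:4])
```

```text
[383.16291484   0.         324.04525551]
rocking_stand 0.78 697 [ 0.564 -0.178  0.043] [ 0.611 -0.146  0.059] rect [ 572. -186.] [65. 70.] 26.7
 high [ 0.5611 -0.1782  0.055 ] 408
rocking_stand 0.77 591 [0.397 0.049 0.049] [0.432 0.091 0.06 ] rect [399.  51.] [62. 65.] 26.8
 high [0.3944 0.0415 0.0547] 435
rocking_stand 0.73 761 [ 0.568 -0.035  0.046] [ 0.622 -0.002  0.082] rect [577. -38.] [60. 89.] 81.5
 high [ 0.5723 -0.0345  0.0783] 66
setting_plate 0.65 5866 [0.563 0.034 0.005] [0.667 0.175 0.039] rect [569.  34.] [272. 172.] 83.6
0.7 [array([0.41 , 0.095, 0.023]), array([ 0.612, -0.203,  0.029]), array([ 0.577, -0.037,  0.078])]
0.8 [array([0.411, 0.093, 0.024]), array([ 0.581, -0.037,  0.08 ]), array([ 0.615, -0.201,  0.026])]
0.9 [array([ 0.577, -0.039,  0.08 ]), array([ 0.613, -0.201,  0.028]), array([0.41 , 0.093, 0.024])]
1.0 [array([ 0.574, -0.035,  0.081]), array([ 0.611, -0.199,  0.026]), array([0.409, 0.095, 0.025])]
1.1 [array([ 0.572, -0.036,  0.078]), array([0.411, 0.093, 0.023]), array([ 0.615, -0.199,  0.031])]
1.2 [array([ 0.612, -0.2  ,  0.027]), array([ 0.575, -0.037,  0.08 ]), array([0.409, 0.095, 0.024])]
```

View pics/crop.png

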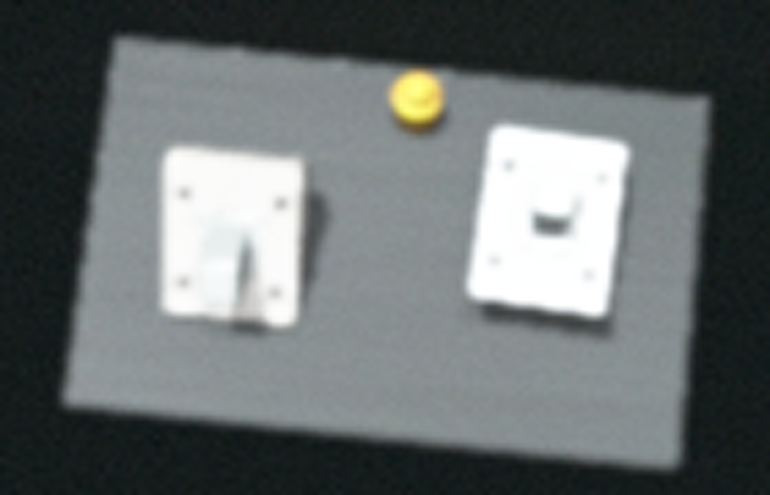

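Run:
```python
from h import *
s=bot.read_state(); R=Rn.from_rotvec(s['tcp_rot']); print(R.as_matrix().round(3))
psi=np.radians(-7.5)
for sg in (1,-1):
    x=sg*np.array([-np.sin(psi),np.cos(psi),0]); y=np.array([0,0,-1.]); T=Rn.from_matrix(np.c_[x,y,np.cross(x,y)])
    print(sg,np.degrees((T*R.inv()).as_rotvec()).round(2),s['tool_pos'])
print(cams.calibration('wrist')['tool_from_camera'])
```

```text
[[ 0.294 -0.     0.956]
 [-0.956  0.     0.294]
 [-0.    -1.    -0.   ]]
1 [  0.    -0.   155.38] [ 0.19868042 -0.64509088  0.23126117]
-1 [ -0.    -0.   -24.62] [ 0.19868042 -0.64509088  0.23126117]
[[ 9.99999999e-01 -4.50590880e-05  1.60350443e-05  1.40821203e-04]
 [-2.87490232e-05 -2.98372258e-01  9.54449577e-01 -1.43651537e-01]
 [-3.82222151e-05 -9.54449576e-01 -2.98372259e-01  7.68474862e-02]
 [ 0.00000000e+00  0.00000000e+00  0.00000000e+00  1.00000000e+00]]
```

{"op": "play_rows", "data": {"motion": [[[0.45,0.97,0],[0,0,-0.3]],[[0.45,0.97,0],[0,0,-0.3]],[[0.45,0.97,0],[0,0,-0.3]],[[0.45,0.97,0],[0,0,-0.3]],[[0.45,0.97,0],[0,0,-0.3]],[[0.45,0.97,0],[0,0,-0.3]],[[0.45,0.97,0],[0,0,-0.3]],[[0.45,0.97,0],[0,0,-0.3]]], "gripper": 0.35}}

```text
time: 2.25
tool_pos: [0.3798, -0.2542, 0.2316]
tcp_rot: [-1.24, 1.158, -1.159]
wrist_force: [-0.1, -0.9, 0.4]
width: 0.65
```

{"op": "play_rows", "data": {"motion": [[[0.49,0.55,-0.05],[0,0,-0.25]],[[0.49,0.55,-0.05],[0,0,-0.25]],[[0.49,0.55,-0.05],[0,0,-0.25]],[[0.49,0.55,-0.05],[0,0,-0.25]],[[0.49,0.55,-0.05],[0,0,-0.25]],[[0.49,0.55,-0.05],[0,0,-0.25]],[[0.49,0.55,-0.05],[0,0,-0.25]],[[0.49,0.55,-0.05],[0,0,-0.25]]]}}

```text
time: 3.25
tool_pos: [0.5741, -0.0387, 0.2113]
tcp_rot: [-1.143, 1.308, -1.308]
wrist_force: [-0.6, 0.4, -0.5]
width: 0.656
```

Run:
```python
from h import *
s=bot.read_state(); print(s['time'],s['q'].round(3),s['tool_pos'].round(4),s['joint_vel'].round(3)); print(Rn.from_rotvec(s['tcp_rot']).as_matrix().round(3))
im,d=cams.read_camera('wrist'); cv2.imwrite('pics/w1.png',im[:,:,::-1]); np.save('w1.npy',d)
vv,uu=np.mgrid[0:400,0:640]
W=toworld('wrist',unproj('wrist',uu.ravel().astype(float),vv.ravel().astype(float),d.ravel()),s).reshape(400,640,3)
np.save('W1.npy',W)
for l in ['rocking_lug','rocking_stand']:
  for r in cams.mark_of('wrist',l): print(l,round(r['conf'],2),toworld('wrist',r['xyz'],s).round(4))
for r in cams.regions_of('wrist','rocking_stand'):
    m=r['mask']; p=W[m&(d>0)]
    (c,sz,a)=cv2.minAreaRect((p[:,:2]*1000).astype(np.float32)); print(r['conf'],m.sum(),p.mean(0).round(3),p.max(0).round(3),np.round(c),np.round(sz),round(a,1))
for i in range(8):
    s=bot.read_state();cams.read_camera('wrist')
    print(round(s['time'],2),[(round(r['conf'],2),toworld('wrist',r['xyz'],s).round(4)) for r in cams.mark_of('wrist','rocking_lug')])
```

```text
3.25 [-0.11   0.09   1.844 -0.     1.207  1.596] [ 0.5741 -0.0387  0.2113] [-0.001 -0.005  0.002  0.003 -0.001  0.002]
[[-0.135 -0.     0.991]
 [-0.991 -0.    -0.135]
 [ 0.    -1.    -0.   ]]
rocking_lug 0.97 [ 0.61   -0.1963  0.0272]
rocking_lug 0.93 [ 0.5788 -0.0325  0.0821]
rocking_stand 0.96 [0.3721 0.0461 0.0263]
rocking_stand 0.86 [ 0.5418 -0.027   0.0263]
rocking_stand 0.69 [ 0.5682 -0.1551  0.0308]
0.93 4488 [ 0.574 -0.176  0.046] [ 0.614 -0.145  0.06 ] [ 562. -195.] [100.  77.] 28.2
0.9 4930 [ 0.577 -0.033  0.048] [ 0.615 -0.001  0.083] [567. -30.] [60. 91.] 83.0
0.7 2551 [0.412 0.039 0.047] [0.594 0.085 0.295] [463.  19.] [ 51. 277.] 69.9
3.45 [(0.69, array([ 0.5743, -0.032 ,  0.0799])), (0.6, array([ 0.6129, -0.1981,  0.0247]))]
3.55 [(0.86, array([ 0.6144, -0.1984,  0.0259])), (0.65, array([ 0.5759, -0.0313,  0.0798]))]
3.65 [(0.97, array([ 0.5809, -0.034 ,  0.0809])), (0.81, array([ 0.6108, -0.1975,  0.026 ]))]
3.75 [(0.9, array([ 0.611 , -0.1974,  0.0275])), (0.82, array([ 0.5793, -0.0316,  0.0852]))]
3.85 [(0.83, array([ 0.6094, -0.1964,  0.0272])), (0.81, array([ 0.576 , -0.0335,  0.0814]))]
3.95 [(0.79, array([ 0.6121, -0.2007,  0.0285])), (0.58, array([ 0.5769, -0.0312,  0.0823]))]
4.05 [(0.94, array([ 0.6108, -0.1957,  0.0289])), (0.76, array([ 0.5748, -0.0316,  0.08  ]))]
4.15 [(0.75, array([ 0.5733, -0.0335,  0.0801])), (0.56, array([ 0.6144, -0.1962,  0.0265])), (0.18, array([ 0.5466, -0.0278,  0.0232]))]
```

View pics/w1.png

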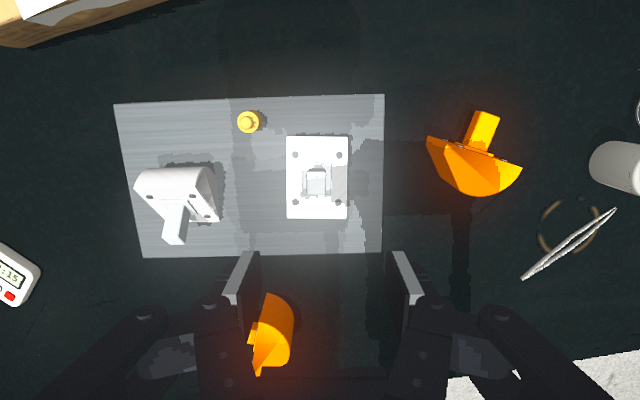

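Run:
```python
from h import *
W=np.load('W1.npy');d=np.load('w1.npy')
psi=np.radians(-7.7); ax=np.array([np.cos(psi),np.sin(psi)]);ay=np.array([-np.sin(psi),np.cos(psi)])
p=W[130:225,280:355].reshape(-1,3); p=p[p[:,2]>0.02]
X=p[:,:2]@ax;Y=p[:,:2]@ay;Z=p[:,2]
t=Z>0.074; print('lug top n',t.sum(),'X',np.percentile(X[t],[2,50,98]).round(4),'Y',np.percentile(Y[t],[2,50,98]).round(4),'Z',np.percentile(Z[t],[2,50,98]).round(4))
f=(Z<0.056)&(Z>0.025); print('face Y',np.percentile(Y[f],[1,99]).round(4),'X',np.percentile(X[f],[1,99]).round(4))
A=np.c_[X[f],np.ones(f.sum())]; c=np.linalg.lstsq(A,Z[f],rcond=None)[0]; print('face tilt deg',np.degrees(np.arctan(c[0])),'z at mid',c[0]*X[f].mean()+c[1], X[f].mean())
pl=W[110:240,225:280].reshape(-1,3); print('plate z',np.median(pl[:,2]))
tp=np.array([0.5741,-0.0387]); print('TCP X,Y',tp@ax,tp@ay, 'ax',ax,'ay',ay)
for z0 in np.arange(.03,.085,.005):
    k=(Z>z0)&(Z<z0+.005)
    if k.sum()>5: print(z0.round(3),k.sum(),np.percentile(X[k],[3,50,97]).round(4),np.percentile(Y[k],[3,97]).round(4))
```

```text
lug top n 478 X [0.5696 0.5796 0.6509] Y [0.0367 0.0436 0.0514] Z [0.0778 0.0805 0.355 ]
face Y [0.0168 0.0719] X [0.5369 0.6111]
face tilt deg -7.089744032937008 z at mid 0.045104003670651246 0.5754584109199888
plate z 0.007082941881673854
TCP X,Y 0.5741087203319755 0.03857041921967731 ax [ 0.9909832  -0.13398619] ay [0.13398619 0.9909832 ]
0.035 113 [0.6022 0.6091 0.6118] [0.0174 0.0705]
0.04 2047 [0.5723 0.5956 0.6102] [0.0174 0.071 ]
0.045 2244 [0.5376 0.5555 0.5873] [0.018  0.0707]
0.05 102 [0.5368 0.5409 0.5854] [0.0186 0.0681]
0.06 15 [0.5861 0.5864 0.5867] [0.0387 0.05  ]
0.07 16 [0.5872 0.5875 0.5877] [0.0387 0.0509]
0.075 146 [0.5742 0.5843 0.5882] [0.0367 0.0514]
0.08 306 [0.5696 0.5764 0.5869] [0.0368 0.0514]
```

The wrist picture shows the rocking stand at about (317,178), square to the tool, with its lug top at about (316,183). The standing stand is at (180,200), the brass weight at (248,121), and the look-alikes at (475,155) and (270,335). The measured face tilt is 7°, so the stand is turned about 52°, and the lug top is at z≈0.080, which agrees with the text. Next I'll work out the arc for the lug.

```bash
cat > plan.py <<'E'
from h import *
psi=np.radians(-7.7); ax=np.array([np.cos(psi),np.sin(psi),0]);ay=np.array([-np.sin(psi),np.cos(psi),0])
def C(th,Xc52):
    Xc30=Xc52-.038*np.radians(22)
    if th>=30: return np.array([Xc52-.038*np.radians(52-th),.044])
    a=np.radians(th-30); return np.array([Xc30+.038*np.sin(a),.006+.038*np.cos(a)])
def tcp(phi,beta,rho=.028,Xc52=.574,Y=.044):
    p=np.radians(phi);b=np.radians(beta)
    g=C(phi+45,Xc52)+rho*np.array([np.sin(p),np.cos(p)])-.019*np.array([np.sin(b),np.cos(b)])
    return g[0]*ax+Y*ay+np.array([0,0,g[1]])
def rows(P0,b0,L):
    for P,b in L: print(((P-P0)/.4).round(3).tolist(),(np.radians(b-b0)*ay/(np.pi/4)).round(3).tolist())
E
python3 - <<'E'
from plan import *
s=bot.read_state();P0=s['tool_pos']
P=tcp(7,20);print(P); up=P+np.array([0,0,.07])
rows(P0,0,[(up,20),(P,20)])
E
```

```text
[ 0.57166153 -0.03289132  0.05393713]
[-0.008, 0.01, -0.218] [0.06, 0.44, 0.0]
[-0.008, 0.01, -0.393] [0.06, 0.44, 0.0]
```

Run:
```python
from h import *
for i in range(3):
    s=bot.read_state();print(s['time'],s['tool_pos'].round(4),s['tcp_rot'].round(4),s['wrist_force'].round(2));
    if i<2: cams.read_camera('wrist')
```

```text
4.25 [ 0.5747 -0.037   0.2113] [-1.1433  1.3066 -1.3065] [-0.63  0.53 -0.28]
4.3 [ 0.5747 -0.0371  0.2113] [-1.1433  1.3066 -1.3065] [-0.11  0.14 -0.39]
4.35 [ 0.5747 -0.0371  0.2112] [-1.1434  1.3067 -1.3065] [ 0.54  0.27 -0.32]
```

{"op": "play_rows", "data": {"motion": [[[-0.004,0.005,-0.07],[0.03,0.22,0]],[[-0.008,0.01,-0.15],[0.06,0.44,0]],[[-0.008,0.01,-0.22],[0.06,0.44,0]],[[-0.008,0.01,-0.22],[0.06,0.44,0]],[[-0.008,0.01,-0.22],[0.06,0.44,0]],[[-0.008,0.01,-0.22],[0.06,0.44,0]]], "gripper": 0.45}}

```text
time: 5.1
tool_pos: [0.5727, -0.0332, 0.1259]
tcp_rot: [-1.375, 1.573, -1.106]
wrist_force: [-1.2, -0.0, 0.2]
width: 0.55
```

Run:
```python
from plan import *
s=bot.read_state(); print(s['time'],s['q'].round(3),s['tool_pos'].round(4),s['width']); print(Rn.from_rotvec(s['tcp_rot']).as_matrix().round(3))
im,d=cams.read_camera('wrist'); cv2.imwrite('pics/w2.png',im[:,:,::-1])
vv,uu=np.mgrid[0:400,0:640]
W=toworld('wrist',unproj('wrist',uu.ravel().astype(float),vv.ravel().astype(float),d.ravel()),s).reshape(-1,3)
X=W@ax;Y=W@ay;Z=W[:,2]
k=(Z>.074)&(Z<.09)&(abs(X-.577)<.03)&(abs(Y-.044)<.016)
print('lug',k.sum(),np.percentile(X[k],[2,50,98]),np.percentile(Y[k],[2,50,98]),np.percentile(Z[k],[2,50,98]))
f=(Z<0.056)&(Z>0.028)&(abs(X-.574)<.045)&(abs(Y-.044)<.035);print('face',f.sum(),np.percentile(X[f],[2,98]),np.percentile(Y[f],[2,98]))
a=np.polyfit(X[f],Z[f],1);print(np.degrees(np.arctan(a[0])),np.polyval(a,.574))
```

```text
5.1 [-0.107  0.388  1.682  0.01   1.415  1.594] [ 0.5727 -0.0332  0.1259] 0.5495441819933382
[[-0.133 -0.334  0.933]
 [-0.991  0.046 -0.125]
 [-0.001 -0.941 -0.337]]
lug 971 [0.56907531 0.58007335 0.58777548] [0.03664997 0.04434998 0.05200721] [0.07502402 0.08030442 0.08209054]
face 8180 [0.53785496 0.61070549] [0.01717463 0.0712896 ]
-6.810279994841841 0.045339602104033414
```

View pics/w2.png

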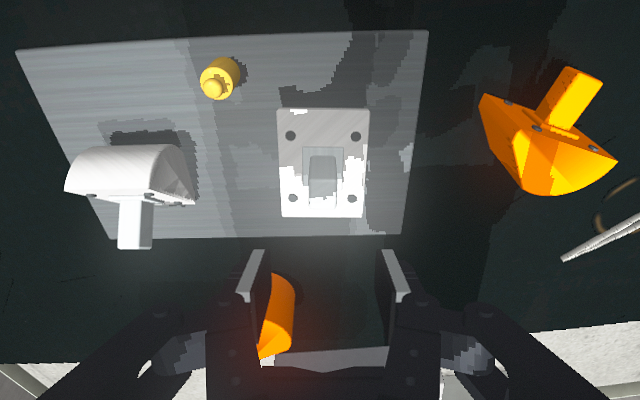

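The picture shows the lug at about (323,178), centred between the fingers (gap 265–385). The standing stand at about (135,190) is well clear. Descending.

{"op": "play_rows", "data": {"motion": [[[0,0,-0.05],[0,0,0]],[[0,0,-0.1],[0,0,0]],[[0,0,-0.14],[0,0,0]],[[0,0,-0.173],[0,0,0]],[[0,0,-0.173],[0,0,0]],[[0,0,-0.173],[0,0,0]]]}}

```text
time: 5.9
tool_pos: [0.5718, -0.0331, 0.0543]
tcp_rot: [-1.378, 1.576, -1.103]
wrist_force: [0.7, -0.0, 0.9]
width: 0.546
```

{"op": "play_rows", "data": {"motion": [[[0,0,0],[0,0,0]],[[0,0,0],[0,0,0]],[[0,0,0],[0,0,0]],[[0,0,0],[0,0,0]],[[0,0,0],[0,0,0]],[[0,0,0],[0,0,0]]], "gripper": 0.9, "squeeze": 25}}

```text
time: 6.65
tool_pos: [0.5721, -0.0331, 0.0549]
tcp_rot: [-1.377, 1.575, -1.104]
wrist_force: [1.0, 0.8, 5.3]
width: 0.178
```

```bash
cat > look.py <<'E'
from plan import *
import sys
s=bot.read_state(); print(s['time'],s['q'].round(3),s['tool_pos'].round(4),s['width'],s['wrist_force'].round(1),s['torque'].round(2))
u=-Rn.from_rotvec(s['tcp_rot']).as_matrix()[:,1]; print('beta',np.degrees(np.arctan2(u@ax,u[2])), 'X,Y',s['tool_pos']@ax,s['tool_pos']@ay)
im,d=cams.read_camera('wrist'); cv2.imwrite(sys.argv[1],im[:,:,::-1])
vv,uu=np.mgrid[0:400,0:640]
W=toworld('wrist',unproj('wrist',uu.ravel().astype(float),vv.ravel().astype(float),d.ravel()),s).reshape(400,640,3)
np.save('W.npy',W)
# face on the sides away from the lug/fingers
X=W@ax;Y=W@ay;Z=W[...,2]
lo,hi=float(sys.argv[2]),float(sys.argv[3])
f=(Z<0.085)&(Z>0.012)&(X>lo)&(X<hi)&(abs(abs(Y-.044)-.0235)<.004)&(d>0)
print('face',f.sum())
for x0 in np.arange(lo,hi,.006):
    k=f&(X>=x0)&(X<x0+.006)
    if k.sum()>5: print(round(x0+.003,3),k.sum(),np.median(Z[k]).round(4))
E
python3 look.py pics/w3.png .53 .62
```

```text
6.65 [-0.107  0.464  1.722  0.01   1.303  1.592] [ 0.5721 -0.0331  0.0549] 0.17845393668617965 [1.  0.8 5.3] [ 0.04 -0.06  0.02]
beta 19.911478457588508 X,Y 0.5713952318769937 0.04385297399666421
face 3555
0.557 20 0.0465
0.563 109 0.0462
0.569 305 0.0455
0.575 329 0.0448
0.581 419 0.0442
0.587 581 0.0439
0.593 359 0.0429
0.599 446 0.0421
0.605 455 0.0412
0.611 532 0.0399
```

View pics/w3.png

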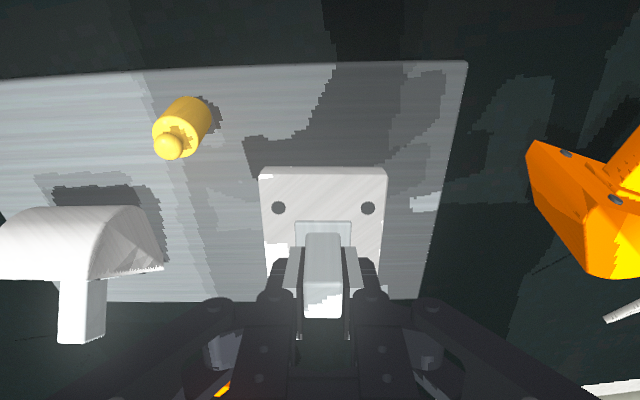

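The lug at about (323,275) is held between the pads, and the 15 mm opening fits the 16 mm lug. The face is still at 7°. Now I'll roll it slowly along the computed arc.

Run:
```python
from plan import *
P0=tcp(7,20)
print('A');rows(P0,20,[(tcp(p,p+13),p+13) for p in np.linspace(7,-15,11)[1:]])
P1=tcp(-15,-2)
print('B');rows(P1,-2,[(tcp(p,p+13),p+13) for p in np.linspace(-15,-31,11)[1:]])
P1=tcp(-31,-18)
print('C');rows(P1,-18,[(tcp(p,p+13),p+13) for p in np.linspace(-31,-45,11)[1:]])
```

```text
A
[-0.005, 0.001, -0.0] [-0.007, -0.048, -0.0]
[-0.009, 0.001, -0.001] [-0.013, -0.097, -0.0]
[-0.014, 0.002, -0.001] [-0.02, -0.145, -0.0]
[-0.018, 0.002, -0.001] [-0.026, -0.194, -0.0]
[-0.023, 0.003, -0.002] [-0.033, -0.242, -0.0]
[-0.027, 0.004, -0.002] [-0.039, -0.291, -0.0]
[-0.032, 0.004, -0.003] [-0.046, -0.339, -0.0]
[-0.036, 0.005, -0.003] [-0.052, -0.388, -0.0]
[-0.04, 0.005, -0.004] [-0.059, -0.436, -0.0]
[-0.045, 0.006, -0.005] [-0.066, -0.484, -0.0]
B
[-0.003, 0.0, -0.001] [-0.005, -0.035, -0.0]
[-0.006, 0.001, -0.001] [-0.01, -0.07, -0.0]
[-0.009, 0.001, -0.002] [-0.014, -0.106, -0.0]
[-0.013, 0.002, -0.003] [-0.019, -0.141, -0.0]
[-0.016, 0.002, -0.003] [-0.024, -0.176, -0.0]
[-0.019, 0.003, -0.004] [-0.029, -0.211, -0.0]
[-0.022, 0.003, -0.005] [-0.033, -0.247, -0.0]
[-0.025, 0.003, -0.007] [-0.038, -0.282, -0.0]
[-0.028, 0.004, -0.008] [-0.043, -0.317, -0.0]
[-0.031, 0.004, -0.009] [-0.048, -0.352, -0.0]
C
[-0.003, 0.0, -0.001] [-0.004, -0.031, -0.0]
[-0.005, 0.001, -0.002] [-0.008, -0.062, -0.0]
[-0.008, 0.001, -0.004] [-0.013, -0.092, -0.0]
[-0.01, 0.001, -0.005] [-0.017, -0.123, -0.0]
[-0.012, 0.002, -0.007] [-0.021, -0.154, -0.0]
[-0.015, 0.002, -0.008] [-0.025, -0.185, -0.0]
[-0.017, 0.002, -0.01] [-0.029, -0.216, -0.0]
[-0.02, 0.003, -0.011] [-0.033, -0.247, -0.0]
[-0.022, 0.003, -0.013] [-0.038, -0.277, -0.0]
[-0.024, 0.003, -0.015] [-0.042, -0.308, -0.0]
```

{"op": "play_rows", "data": {"motion": [[[-0.005,0.001,0],[-0.007,-0.048,0]],[[-0.009,0.001,-0.001],[-0.013,-0.097,0]],[[-0.014,0.002,-0.001],[-0.02,-0.145,0]],[[-0.018,0.002,-0.001],[-0.026,-0.194,0]],[[-0.023,0.003,-0.002],[-0.033,-0.242,0]],[[-0.027,0.004,-0.002],[-0.039,-0.291,0]],[[-0.032,0.004,-0.003],[-0.046,-0.339,0]],[[-0.036,0.005,-0.003],[-0.052,-0.388,0]],[[-0.04,0.005,-0.004],[-0.059,-0.436,0]],[[-0.045,0.006,-0.005],[-0.066,-0.484,0]]]}}

```text
time: 7.95
tool_pos: [0.554, -0.0306, 0.0534]
tcp_rot: [-1.117, 1.277, -1.326]
wrist_force: [-1.9, 1.2, 9.4]
width: 0.186
```

```bash
python3 look.py pics/w4.png .51 .61
```

```text
7.95 [-9.900e-02  1.940e-01  2.048e+00 -2.000e-03  8.620e-01  1.606e+00] [ 0.554  -0.0306  0.0534] 0.1864157754278952 [-1.9  1.2  9.4] [0.11 0.43 0.02]
beta -2.1340309339323422 X,Y 0.5531309854452552 0.04387171978938757
face 3532
0.543 19 0.0413
0.549 110 0.0423
0.555 314 0.0438
0.561 611 0.0462
0.567 357 0.0469
0.573 392 0.0486
0.579 380 0.0507
0.585 446 0.052
0.591 464 0.0535
0.597 439 0.0528
```

View pics/w4.png

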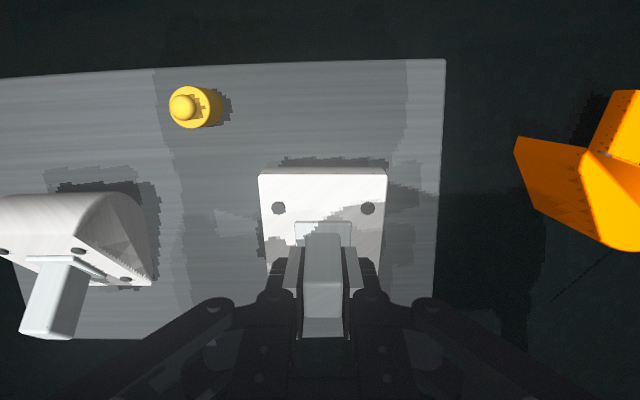

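The lug, at about (323,280), is still in the pads. The face is now tilted about -14.3° (planned -15°) and the forces are small, so I'll carry on.

{"op": "play_rows", "data": {"motion": [[[-0.003,0,0],[-0.005,-0.035,0]],[[-0.006,0.001,0],[-0.01,-0.07,0]],[[-0.009,0.001,-0.001],[-0.014,-0.106,0]],[[-0.013,0.002,-0.002],[-0.019,-0.141,0]],[[-0.016,0.002,-0.002],[-0.024,-0.176,0]],[[-0.019,0.003,-0.003],[-0.029,-0.211,0]],[[-0.022,0.003,-0.004],[-0.033,-0.247,0]],[[-0.025,0.003,-0.006],[-0.038,-0.282,0]],[[-0.028,0.004,-0.007],[-0.043,-0.317,0]],[[-0.031,0.004,-0.008],[-0.048,-0.352,0]]]}}

```text
time: 9.25
tool_pos: [0.5417, -0.029, 0.0499]
tcp_rot: [-0.922, 1.053, -1.453]
wrist_force: [-3.5, 2.3, 8.2]
width: 0.182
```

```bash
python3 look.py pics/w5.png .50 .60
```

```text
9.25 [-0.091  0.033  2.278 -0.028  0.514  1.636] [ 0.5417 -0.029   0.0499] 0.18151161375269712 [-3.5  2.3  8.2] [0.28 0.17 0.1 ]
beta -18.140166308968467 X,Y 0.5406524122980363 0.043838283051435126
face 3545
0.539 264 0.0742
0.545 444 0.0416
0.551 388 0.0445
0.557 420 0.0482
0.563 438 0.0517
0.569 453 0.056
0.575 509 0.059
0.581 488 0.0616
0.587 136 0.0557
```

{"op": "play_rows", "data": {"motion": [[[-0.003,0,-0.001],[-0.004,-0.031,0]],[[-0.005,0.001,-0.002],[-0.008,-0.062,0]],[[-0.008,0.001,-0.004],[-0.013,-0.092,0]],[[-0.01,0.001,-0.005],[-0.017,-0.123,0]],[[-0.012,0.002,-0.007],[-0.021,-0.154,0]],[[-0.015,0.002,-0.008],[-0.025,-0.185,0]],[[-0.017,0.002,-0.01],[-0.029,-0.216,0]],[[-0.02,0.003,-0.011],[-0.033,-0.247,0]],[[-0.022,0.003,-0.013],[-0.038,-0.277,0]],[[-0.024,0.003,-0.015],[-0.042,-0.308,0]]]}}

```text
time: 10.55
tool_pos: [0.5324, -0.0278, 0.0444]
tcp_rot: [-0.746, 0.85, -1.543]
wrist_force: [-5.3, -0.7, 11.6]
width: 0.179
```

```bash
python3 look.py pics/w6.png .50 .60
```

```text
10.55 [-0.08  -0.052  2.468 -0.177  0.166  1.79 ] [ 0.5324 -0.0278  0.0444] 0.1790346393805941 [-5.3 -0.7 11.6] [-0.16  0.18 -0.14]
beta -32.22276828681537 X,Y 0.5313404859962749 0.043790716495204496
face 3595
0.515 49 0.0843
0.521 87 0.0735
0.527 139 0.0664
0.533 176 0.0339
0.539 428 0.0377
0.545 492 0.0436
0.551 521 0.0497
0.557 563 0.0565
0.563 623 0.0617
0.569 418 0.0654
0.575 99 0.0601
```

View pics/w6.png

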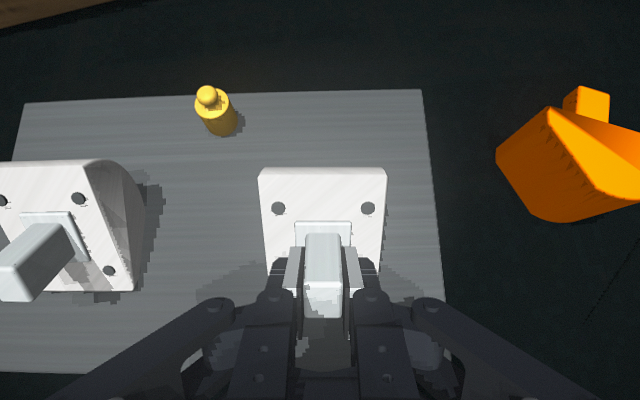

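The face now measures about 43–45°, so the stand is on its foot or within a degree or two of it, with the lug at about (323,270). I'll nudge it slightly, then open gently.

{"op": "play_rows", "data": {"motion": [[[-0.002,0,-0.002],[0,0,0]],[[-0.002,0,-0.002],[0,0,0]],[[-0.002,0,-0.002],[0,0,0]]]}}

```text
time: 10.98
tool_pos: [0.5325, -0.0278, 0.0444]
tcp_rot: [-0.745, 0.85, -1.543]
wrist_force: [-8.9, 1.4, 18.7]
width: 0.181
```

{"op": "play_rows", "data": {"motion": [[[0,0,0],[0,0,0]],[[0,0,0],[0,0,0]],[[0,0,0],[0,0,0]],[[0,0,0],[0,0,0]],[[0,0,0],[0,0,0]]], "gripper": 0.5}}

```text
time: 11.6
tool_pos: [0.5306, -0.0279, 0.0419]
tcp_rot: [-0.749, 0.854, -1.542]
wrist_force: [0.2, -0.1, -1.0]
width: 0.5
```

```bash
python3 look.py pics/w7.png .50 .60
```

```text
11.6 [-0.08  -0.049  2.47  -0.178  0.166  1.791] [ 0.5306 -0.0279  0.0419] 0.49989527114846005 [ 0.2 -0.1 -1. ] [0.06 0.25 0.05]
beta -31.951850429379878 X,Y 0.5295238304734569 0.0434244388254136
face 7665
0.503 249 0.0717
0.509 495 0.0745
0.515 924 0.0735
0.521 1210 0.0739
0.527 901 0.065
0.533 680 0.056
0.539 406 0.0386
0.545 503 0.0436
0.551 541 0.0498
0.557 576 0.0565
0.563 644 0.0616
0.569 432 0.0655
0.575 104 0.06
```

View pics/w7.png

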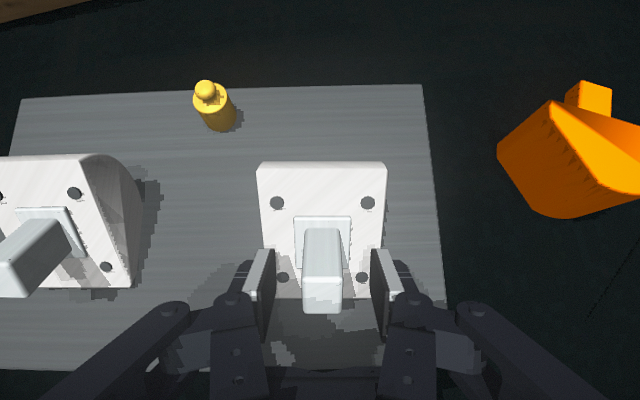

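The lug at about (322,265) is free on both sides, and the face profile did not change on release. Retreating straight up.

{"op": "play_rows", "data": {"motion": [[[0,0,0.04],[0,0,0]],[[0,0,0.1],[0,0,0]],[[0,0,0.18],[0,0,0]],[[0,0,0.28],[0.03,0.2,0]],[[0,0,0.38],[0.06,0.4,0]],[[0,0,0.45],[0.09,0.6,0]],[[0,0,0.45],[0.09,0.65,0]],[[0,0,0.45],[0.09,0.65,0]],[[0,0,0.45],[0.09,0.65,0]]]}}

```text
time: 12.78
tool_pos: [0.5296, -0.0278, 0.2208]
tcp_rot: [-1.114, 1.275, -1.327]
wrist_force: [0.1, 0.1, -0.4]
width: 0.499
```

```bash
python3 look.py pics/w8.png .50 .60
python3 - <<'E'
from h import *
for i in range(3):
    s=bot.read_state();cams.read_camera('wrist')
    for l in ['rocking_lug','rocking_stand','standing_stand']:
        print(round(s['time'],2),l,[(round(r['conf'],2),toworld('wrist',r['xyz'],s).round(4)) for r in cams.mark_of('wrist',l)])
im,d=cams.read_camera('scene'); cv2.imwrite('pics/s2.png',cv2.resize(im[150:280,240:460],None,fx=3.5,fy=3.5,interpolation=cv2.INTER_CUBIC)[:,:,::-1])
E
```

```text
12.775 [-9.900e-02 -3.100e-02  1.952e+00 -1.000e-03  1.180e+00  1.605e+00] [ 0.5296 -0.0278  0.2208] 0.49936497179718653 [ 0.1  0.1 -0.4] [-0.04  0.01  0.01]
beta -2.3535224713876404 X,Y 0.5285692876505971 0.043461238521329874
face 1009
0.515 30 0.0145
0.521 68 0.0189
0.527 67 0.0261
0.533 78 0.0308
0.539 82 0.0372
0.545 86 0.0432
0.551 101 0.0494
0.557 100 0.0567
0.563 111 0.0617
0.569 127 0.0651
0.575 141 0.0565
0.581 18 0.0453
12.82 rocking_lug [(0.79, array([ 0.6116, -0.1984,  0.0272])), (0.73, array([ 0.5168, -0.0267,  0.0666]))]
12.82 rocking_stand [(0.81, array([0.371 , 0.0445, 0.0263])), (0.79, array([ 0.5678, -0.156 ,  0.0253])), (0.68, array([ 0.536 , -0.0308,  0.0086]))]
12.82 standing_stand [(0.79, array([0.5627, 0.0962, 0.0043]))]
13.03 rocking_lug [(0.92, array([ 0.5156, -0.0223,  0.0648])), (0.88, array([ 0.6125, -0.1968,  0.0297]))]
13.03 rocking_stand [(0.78, array([ 0.5363, -0.0296,  0.0088])), (0.65, array([0.3737, 0.0422, 0.0256])), (0.59, array([ 0.5689, -0.1539,  0.0254])), (0.32, array([ 5.714e-01,  3.190e-02, -2.000e-04]))]
13.03 standing_stand []
13.22 rocking_lug [(0.76, array([ 0.5175, -0.0254,  0.0682])), (0.56, array([ 0.6103, -0.1986,  0.0277]))]
13.22 rocking_stand [(0.95, array([ 0.5362, -0.027 ,  0.0076])), (0.74, array([ 0.5654, -0.1573,  0.0266])), (0.62, array([0.3721, 0.0437, 0.0283]))]
13.22 standing_stand [(0.91, array([0.5618, 0.1   , 0.0069]))]
```

View pics/w8.png

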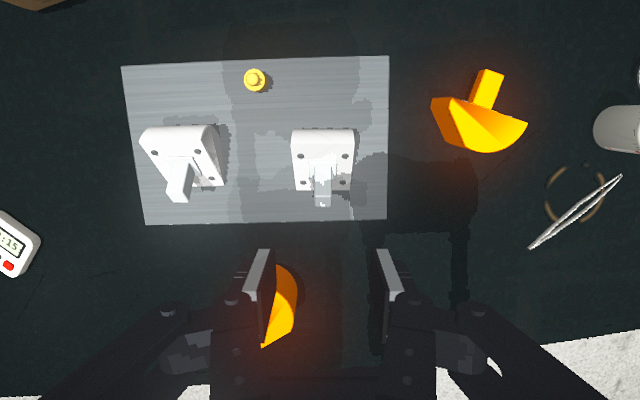

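View pics/s2.png

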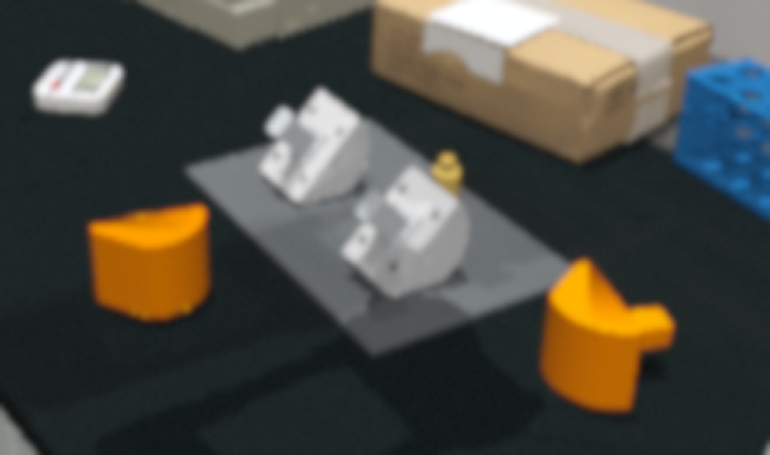

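Both stands now sit on their feet with their lugs leaning towards the robot: the settled stand at (323,160) in the wrist view, the untouched one at (180,165). The face is about 46° from level, the origin at z≈0.008 and the lug end at z≈0.066, all steady over three readings. Handing in.

```bash
python3 -c "
from h import *
print(bot.finish_job())"
```

```text
the job is handed in; nothing more can be done
None
```

The rocking stand (the right-hand one, at y ≈ -0.03) now stands on its flat foot on the plate, and I have handed the job in. I gripped its lug with 25 N, which stopped the rocking. I then rolled it along its arc towards the robot in three slow steps, released it and backed straight up. The clock read about 13 s just before I handed in, and I saw no wrist force above about 21 N.

- **Settled stand:** The face is inclined about 46° (45° expected). The lug end is at z ≈ 0.065–0.068 m (0.064 expected) and the foot's middle at z ≈ 0.008 m (0.006 expected). Readings varied only within the network's error of about 4 mm. The face profile did not change when I let go, so it did not drop.
- **Other stand:** It still reads about (0.562, 0.098), its starting place within measuring error. The network missed it in one of the three last pictures, though it shows in the final wrist and scene views.
- **Brass weight and orange look-alikes:** I did not touch them, and they look to be in place.
- **Disagreement:** At the start, the top and wrist cameras disagreed by about 5 mm on the lug's y position. I went by the wrist depth measurement, and the grasp came out centred.

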